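# Set the tube shaker's speed selector and start it

### The job

On the tube shaker, push the side of the speed selector's pointer with a fingertip and click it round clockwise to the fifth white dot after the red off dot, without ever clicking it on past that dot. Once it has clicked in there, press the green start button fully down and let it come up again. Use the fingers only to push: do not pinch the pointer, do not press the button before the speed is set, and leave the tube rack and everything else on the bench where it stands.

Things in the scene. Friction and masses are not known exactly. Their poses are not given: they have to be found in the camera images.
- shaker: Bench-top tube shaker fixed to the bench, 300 (x) x 280 (y) mm. Origin: centre of its underside; z up. The half towards its own -x (facing the robot) is a flat blue control deck, 70 mm above the bench. The +x half carries a dark platform 145 x 240 mm, centred 72 mm towards +x, top 88 mm above the bench, with the blue tube rack on it.
- selector_axis (a point): On the selector's vertical axis at deck height; 75 mm towards -x and 50 mm towards +y of the shaker's origin, in its frame. The selector is a grey disc 88 mm across, 6 mm high, with a black upright pointer bar on it: 14 mm thick, top 30 mm above the deck, from 8 mm behind the axis to 38 mm in front, white line on top at the pointing end. Deck clear for 65 mm round the axis.
- off_dot (a point): Red dot on the deck marking off, 54 mm from the selector's axis, at +120 degrees (counter-clockwise from the shaker's +x, seen from above). Eight white dots follow clockwise on the same circle, 30 degrees apart.
- fifth_dot (a point): The fifth white dot clockwise from the red one, on the deck 54 mm from the selector's axis, at -30 degrees in the shaker's frame.
- selector (a joint): Selector angle, rad: 0 at the red dot (end stop), growing clockwise seen from above, 0.524 a dot, 2.618 at the fifth white dot, 4.19 at the eighth (end stop). A detent holds it at each dot: about 3 N at 30 mm from the axis moves it out, past half way it snaps on to the next dot. It starts, or settles at once, at the off, first or second white dot.
- pointer_tip (a point): Pointing end of the pointer bar: on the top edge, 38 mm from the axis and 30 mm above the deck.
- pointer_back: The half of the pointer bar's thickness (7 of 14 mm, below a 3 mm common cap) with the counter-clockwise side face, to push for turning clockwise. Origin on the selector's axis at deck height, x along the pointer, y to its counter-clockwise side; the face is 7 mm from the bar's middle plane.
- pointer_front: The other half of the bar's thickness, with the clockwise side face, to push for turning back. Same origin and axes.
- start (a joint): Travel of the green start button, m: 0 up, 0.006 fully down; springs back. About 5 N pushes it fully down.
- start_top (a point): Centre of the top of the round green start button (28 mm across); moves with it. On the control deck, 75 mm towards -x and 85 mm towards -y of the shaker's origin, in its frame.
- tube_rack: Blue rack of capped tubes, 75 x 130 x 42 mm high, standing loose on the shaking platform. Origin: centre of its underside. Leave alone.
- tip_box: yellow pipette-tip box, 85 x 125 x 51 mm high, standing loose on the bench beside the shaker. Origin on its underside. Leave alone.
- white_box: white tip box with a yellow lid, 87 x 127 x 65 mm high, standing loose on the bench beside the shaker. Origin on its underside. Leave alone.
- orange_rack: orange micro-tube rack, 80 x 100 x 36 mm high, standing loose on the bench beside the shaker. Origin on its underside. Leave alone.
- bottle: glass bottle with blue cap, 80 mm across, 130 mm tall, standing loose on the bench beside the shaker. Origin on its underside. Leave alone.
- jar: small white jar, 48 mm across, 60 mm tall, standing loose on the bench beside the shaker. Origin on its underside. Leave alone.
- pipette: hand pipette lying on the bench, 220 mm long, 24 mm wide, 22 mm high, along its x axis. Leave alone.

How it is judged (in metres and radians):
On the way, in this order (a step that is already met when the one before it is completed fails the run):
1. the selector rests in the fifth click (value of joint selector between 2.48799 and 2.74799 rad and value of joint start below 0.002 m), for 0.2 s.
2. the start button is pressed down (value of joint selector between 2.48799 and 2.74799 rad and value of joint start above 0.0045 m), for 0.02 s.
At the end, for the whole second after the job is handed in: The selector rests at the fifth white dot (within 0.13 rad, about a quarter of a click), the start button has been pressed at least 4.5 mm down after that and is up again, and the tube rack and the other loose things are within 20 mm of where they stood (all of step 1 and velocity of joint selector between -0.1 and 0.1 rad/s and distance of each of tube_rack, tip_box, white_box, orange_rack, bottle, jar, pipette from where it was at the start of the episode below 0.02 m); the robot touches nothing.
It fails at once if the selector is turned past the fifth click, half way to the sixth or farther (value of joint selector above 2.87979 rad).
It fails at once if the start button is pressed while the selector is not at the fifth dot (value of joint start above 0.003 m and not (value of joint selector between 2.48799 and 2.74799 rad)).
It fails at once if the pointer is pinched between the fingers (both its sides pressed at once) (contact force between the fingers and pointer_back above 1.5 N and contact force between the fingers and pointer_front above 1.5 N).
It fails at once if a loose thing is lifted, pushed or knocked away (distance of any of tube_rack, tip_box, white_box, orange_rack, bottle, jar, pipette from where it was at the start of the episode above 0.03 m).
It also fails if it takes over 64 s, if anything falls off the work surface, if the arm or the gripper's body presses on something with over 40 N, if the wrist force passes 120 N, or if a joint passes its speed limit or range.

### The arm

A 7-joint arm with a two-finger parallel gripper is mounted at the origin on the work surface. World frame = base frame: x ahead of the robot, y to its left, z up, the work surface at z = 0. Lengths are in mm, angles in rad, forces in N, time in s.
With the tool pointing down it reaches from about 400 to 875 mm from the base axis. Payload 4.4 kg.
Tool frame: the origin (TCP) lies midway between the tips of the shut fingers; the grasp point (between the pads) lies 19 mm behind it; z points along the fingers, y is the line along which they close (so a half turn about z gives the same grasp; the last joint's range is limited). The gripper opens to 85 mm and grips with 20 to 120 N. Pads are 22 mm wide; open, the fingers measure 114 mm over their backs; the gripper's body (76 mm by 85 mm) begins 54 mm behind the grasp point. The pads swing forward as they close: fully open they stand 13 mm farther back than shut.
Start: joints at [1.133, 0.628, 0.038, 1.517, -0.027, 0.996, -0.02], TCP at [236.169, -605.592, 209.013] pointing down, gripper open.
Joint ranges: [-3.06, 3.06], [-0.37, 2.12], [-1.25, 1.32], [0.18, 2.47], [-1.1, 4.24], [0.23, 1.98], [-2.94, 2.94]. Speed limits (rad/s): [2.57, 2.57, 3.14, 3.14, 3.14, 3.14, 3.14].

### API

Orientations are given as [roll, pitch, yaw] about the fixed x, y, z axes, in that order (R = Rz(yaw) Ry(pitch) Rx(roll)).
In Python, from cell import telemetry, eyes, ctrl, finder gives the robot as it stands.
- The arm moves only by the tool move_arm, never from a script. Its argument "steps" is a list of rows, each a list of 7 numbers: the turn, a rotation vector about the world's x, y, z in degrees, then the shift along the world's x, y, z in m, then the finger opening in m, from 0 to 0.0854. A call has 1 to 5 rows; each row shifts and turns the commanded pose from where the row before left it; what a row does not reach is not made up. A row lasts 1/10 s, in which the tool goes at most 50 mm and 8.59 degrees, less where a joint would pass 70% of its speed; a pose out of reach is approached as far as the arm can. A call with a gripper value outside its range is refused whole. The fingers move at their own pace and stop on an object; the grip force is fixed at half the most. Time passes only in rows, so rows that do not move let the fingers close. It gives the time, the measured TCP pose, the force, the opening and the grip force at its end, in the units of the state.
- telemetry.read_state(): the state, without advancing time (a new reading comes with each control period).
- eyes.get_image(name): name is "scene" or "top"; returns (picture, depth): 400x640x3 uint8, blue, green, red; 400x640 float32, mm along the optical axis (not along the pixel's ray), 0 where there is no reading.
- eyes.calibration(name): a dict with "fx", "fy", "cx", "cy" (pixels), "position" and "attitude" of the camera in the world. Camera axes: x right, y down, z forward; pixel columns grow to the right and rows downward; lengths in mm; the calibration is good to about 2 mm. A picture is of the moment at which its call begins. calibration takes no time and is no camera call.
- ctrl.finish_job(): hands the job in; it is judged then, once.
Trained networks look in the newest picture that a camera, given by its name, has taken for a name from the list of things; names that differ only in an ending like _2 or _b are one class to them, and where a whole thing is asked for, a point or a joint stands for the part that bears it (a point fixed in the world has none). Each returns a list of dicts, best first, with "confidence" (0 to 1); they miss things now and then, are a little off and sometimes report something else, mostly with a low value. They report only what shows in the picture. A call takes as long as a camera call.
- finder.boxes_of(camera, name): "location" ([x, y, z] in mm, in the coordinates of the camera as it stood for that picture, good to about 4 mm: the middle of the surface that is visible of it).
- finder.cut_out(camera, name): "mask" (400x640 bool, what is visible of it).
- finder.pinpoint(camera, name): "location" ([x, y, z] in mm, in the coordinates of the camera as it stood for that picture, good to about 4 mm: a listed point, or the origin of a listed thing).
The state is a dict: "clock": time; "qpos": joint angles; "qd": joint speeds; "tau": joint torques, N m; "eef_pos": TCP position; "tool_rot": TCP orientation; "force": force on the tool from outside, world axes, zero at the start; "torque": the same for the moment, N m; "width": finger opening in mm; "gripper_force": force on a finger pad.
Only numpy, scipy, OpenCV 4.12 (cv2) and the standard library are available. Lean on these libraries where they do the work, as an engineer would, in place of code of your own. Each camera call takes 0.05 s, during which the arm holds its last target. There are 200 camera calls.

## Working session

There is one attempt and no reset: what is moved stays moved. The work goes in short steps, Python scripts to look and compute and a tool call to move; the robot and the scene stay as the last step left them, time stands still between calls to the robot, and variables do not carry over. Pictures are saved under pics/ and viewed, at most 10 in all, crops included, and the job is handed in when it is done.

Besides the shell and the picture viewer there is one more tool, called in YAML: its name, and indented under it one key for each argument. move_arm: Moves the arm, as the interface text tells. Its arguments: {"type":"object","properties":{"steps":{"type":"array"}},"required":["steps"]}

```bash
mkdir -p pics; cat > h.py <<'E'
import numpy as np, cv2
from scipy.spatial.transform import Rotation as R
from cell import telemetry, eyes, ctrl, finder
def w(cam,p):
    c=eyes.calibration(cam); a=np.array(c["attitude"],float)
    M=a if a.shape==(3,3) else R.from_euler('xyz',a).as_matrix()
    return M@np.array(p,float)+np.array(c["position"])
E
python3 - <<'E'
from h import *
for c in("top","scene"):
    im,d=eyes.get_image(c); cv2.imwrite(f"pics/{c}0.png",im); print(c,eyes.calibration(c))
    for n in("shaker","selector_axis","off_dot","fifth_dot","pointer_tip","start_top","tube_rack","bottle","jar"):
        print(n,[(w(c,r["location"]).round(1).tolist(),round(r["confidence"],2)) for r in finder.pinpoint(c,n)[:2]])
s=telemetry.read_state();print(s)
E
```

```text
top {'fx': 373.27836082712076, 'fy': 373.27836082712076, 'cx': 322.99384067908005, 'cy': 204.05059073255157, 'position': array([ 363.77411894,  -15.77145342, 1351.25694298]), 'attitude': array([-3.02989816,  0.00494345, -1.57728298])}
shaker [([567.0, -30.6, -1.0], 0.67)]
selector_axis [([487.1, 17.4, 73.0], 0.6)]
off_dot []
fifth_dot [([535.3, -4.5, 74.1], 0.81)]
pointer_tip [([492.8, 57.1, 103.1], 0.83)]
start_top [([492.1, -113.8, 91.3], 0.56)]
tube_rack [([659.6, -49.7, 87.1], 0.7), ([492.4, 55.4, 102.9], 0.51)]
bottle [([473.5, -426.7, 6.0], 0.64), ([280.2, -263.1, 0.8], 0.56)]
jar [([278.6, -263.2, 3.5], 0.72), ([492.0, 418.2, -0.3], 0.38)]
scene {'fx': 492.3967691987622, 'fy': 492.3967691987622, 'cx': 322.60639889196256, 'cy': 195.32280129589992, 'position': array([1270.35705491,  -50.0814811 , 1162.19763324]), 'attitude': array([-2.50503815,  0.01008697,  1.49393957])}
shaker [([565.3, -23.8, -5.2], 0.74), ([467.2, -427.2, -1.5], 0.38)]
selector_axis [([484.8, 20.5, 67.7], 0.77)]
off_dot [([459.6, 67.2, 67.0], 0.9)]
fifth_dot [([536.4, -3.6, 67.0], 0.88)]
pointer_tip [([483.9
[... 165 characters left out ...]
 -8.3], 0.68)]
{'clock': 1.0, 'qpos': array([ 1.13321776,  0.62839648,  0.03849036,  1.51736659, -0.02700009,
        0.99633363, -0.01999159]), 'qd': array([ 0.00013842,  0.00040517,  0.00039023, -0.00069636, -0.00153864,
       -0.00015002,  0.00052378]), 'tau': array([ 2.08540660e-04, -5.63281024e+01,  1.22592062e+00, -1.93782431e+01,
        1.10373748e-02,  1.49160856e-03,  1.07204016e-05]), 'eef_pos': array([ 236.16724062, -605.60086174,  209.02623831]), 'tool_rot': array([ 3.14157957e+00, -4.29820059e-05,  3.71770479e-01]), 'force': array([-0.05669773, -0.2125096 , -0.10897505]), 'torque': array([-0.00398553,  0.00328005, -0.03391895]), 'gripper_force': 0.0, 'width': 85.2043069150458}
```

```bash
python3 - <<'E'
from h import *
im=cv2.imread("pics/top0.png"); cv2.imwrite("pics/topc.png",cv2.resize(im[60:340,150:530],None,fx=2,fy=2))
# fine: dots / button by least squares on finder points in both cams
P={"selector_axis":(-75,50),"fifth_dot":(-75+54*np.cos(-np.pi/6),50+54*np.sin(-np.pi/6)),"start_top":(-75,-85),"off_dot":(-75-27,50+46.77),"shaker":(0,0)}
A=[];B=[]
for k in range(3):
  for c in("top","scene"):
    eyes.get_image(c)
    for n,q in P.items():
        for r in finder.pinpoint(c,n)[:1]:
            if r["confidence"]>.4: A.append(q);B.append(w(c,r["location"])[:2])
A=np.array(A);B=np.array(B);ca,cb=A.mean(0),B.mean(0)
a,b=A-ca,B-cb
th=np.arctan2((a[:,0]*b[:,1]-a[:,1]*b[:,0]).sum(),(a*b).sum())
M=np.array([[np.cos(th),-np.sin(th)],[np.sin(th),np.cos(th)]]);t=cb-M@ca
print("yaw",th,"t",t,"res",np.abs(B-(A@M.T+t)).mean(0))
for n,q in P.items(): print(n,M@q+t)
tip=[w(c,r["location"]).round(1) for c in("top","scene") for r in finder.pinpoint(c,"pointer_tip")[:1]]
ax=M@P["selector_axis"]+t
for p in tip: print(p,np.degrees(np.arctan2(*(p[:2]-ax)[::-1])-th))
print(telemetry.read_state()["clock"])
E
```

```text
yaw -0.09599820457250542 t [555.2141264  -39.89945626] res [15.76989203 10.62853236]
selector_axis [485.3519894  17.0591411]
fifth_dot [529.3140676  -14.29904253]
start_top [ 472.41212805 -117.31927975]
off_dot [462.9592483   66.20177072]
shaker [555.2141264  -39.89945626]
[492.5  55.6 101.5] 84.99327167727695
[485.9  57.4 101.3] 94.72200502557949
2.9
```

View pics/topc.png

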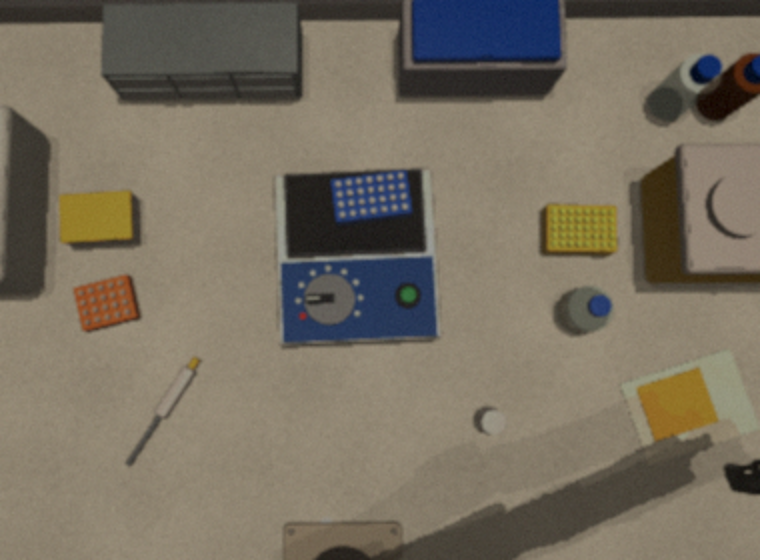

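View pics/scene0.png

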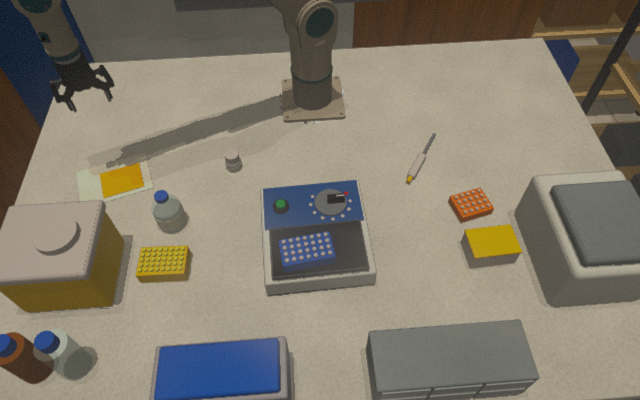

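```bash
cat >> h.py <<'E'
def ray(cam,u,v,z):
    c=eyes.calibration(cam); o=w(cam,[0,0,0]); d=w(cam,[(u-c["cx"])/c["fx"],(v-c["cy"])/c["fy"],1])-o
    return (o+d*(z-o[2])/d[2])
def pose(cam,im):
    h=cv2.cvtColor(im,cv2.COLOR_BGR2HSV)
    g=cv2.inRange(h,(45,90,40),(85,255,255))
    def big(m,n=0):
        k,l,s,c=cv2.connectedComponentsWithStats(m); i=1+np.argmax(s[1:,4]); return l==i,s[i],c[i]
    return h,g,big
E
python3 - <<'E'
from h import *
P={"selector_axis":(-75,50),"fifth_dot":(-75+54*np.cos(-np.pi/6),50+54*np.sin(-np.pi/6)),"start_top":(-75,-85),"off_dot":(-75-27,50+46.77)}
for c in("top","scene"):
    im=cv2.imread(f"pics/{c}0.png"); h,g,big=pose(c,im)
    m,s,ce=big(g); print(c,"green",s,ce,ray(c,*ce,80))
    x0,y0=(215,75) if 0 else (0,0)
    r=cv2.inRange(h,(0,130,80),(6,255,255))|cv2.inRange(h,(172,130,80),(180,255,255))
    ctr=np.array([314,208]) if c=="top" else np.array([332,202])
    k,l,st,cc=cv2.connectedComponentsWithStats(r)
    for i in range(1,k):
        if np.hypot(*(cc[i]-ctr))<30: print("red",st[i],cc[i],ray(c,*cc[i],70))
    wh=((h[...,1]<110)&(h[...,2]>120)).astype(np.uint8)
    k,l,st,cc=cv2.connectedComponentsWithStats(wh)
    for i in range(1,k):
        if np.hypot(*(cc[i]-ctr))<32 : print("w",st[i][4],cc[i].round(1),ray(c,*cc[i],70).round(1))
# robust fit
from scipy.optimize import least_squares
A=[];B=[]
for k in range(2):
  for c in("top","scene"):
    eyes.get_image(c)
    for n,q in P.items():
        for r in finder.pinpoint(c,n)[:1]:
            A.append(q);B.append(w(c,r["location"])[:2]); print(n,c,B[-1].round(1),round(r["confidence"],2))
A=np.array(A);B=np.array(B)
f=lambda p:(A@np.array([[np.cos(p[0]),np.sin(p[0])],[-np.sin(p[0]),np.cos(p[0])]])+p[1:]-B).ravel()
s=least_squares(f,[0.03,565,-27],loss="cauchy",f_scale=3,x_scale=[.1,10,10]);p=s.x;print(p)
for n,q in P.items(): print(n,np.array(q)@np.array([[np.cos(p[0]),np.sin(p[0])],[-np.sin(p[0]),np.cos(p[0])]])+p[1:])
E
```

```text
top green [350 203   9   9  55] [353.78181818 206.87272727] [ 495.93766114 -115.72705339   80.        ]
red [300 217   3   3   7] [301.         217.71428571] [460.74516868  65.61444631  70.        ]
w 115067 [307.7 238.7] [388.8  42.7  70. ]
w 2 [303.5 190. ] [557.1  56.9  70. ]
w 4 [313.5 193.5] [544.5  22.3  70. ]
w 4 [321.5 195.5] [537.4  -5.4  70. ]
w 3 [305.7 196.3] [534.8  49.5  70. ]
w 4 [327.5 200.5] [519.8 -26.   70. ]
w 3 [300.3 202.3] [514.   67.9  70. ]
w 3 [329.7 208.3] [492.5 -33.3  70. ]
w 2 [298.5 210. ] [487.5  74.2  70. ]
w 3 [328.3 216.3] [464.9 -28.5  70. ]
scene green [276 199   9   9  63] [280.07936508 202.96825397] [ 487.83149232 -116.15634034   80.        ]
red [344 192   4   3  10] [345.5 192.8] [461.17831886  64.72778805  70.        ]
w 144579 [318.  216.1] [532.5 -16.8  70. ]
w 8 [312.1 196.1] [464.8 -28.1  70. ]
w 7 [340. 195.] [467.4  48.8  70. ]
w 9 [349.7 200.1] [487.   73.5  70. ]
w 9 [310. 204.] [490.9 -35.5  70. ]
w 10 [348.5 208.5] [514.6  67.3  70. ]
w 9 [314. 212.] [518.2 -26.4  70. ]
w 10 [342.2 215. ] [534.3  48.2  70. ]
w 8 [322.  217.5] [537.8  -6.3  70. ]
w 9 [332.6 218.3] [542.8  21.5  70. ]
selector_axis top [487.5  18.3] 0.73
fifth_dot top [536.4  -6.5] 0.66
start_top top [662.5 -54.2] 0.6
off_dot top [457.1  66.6] 0.95
selector_axis scene [488.3  18.2] 0.82
fifth_dot scene [538.6  -6.2] 0.59
start_top scene [ 497.2 -118.4] 0.59
off_dot scene [460.6  66.5] 0.72
selector_axis top [489.2  18.7] 0.64
fifth_dot top [536.9  -6.8] 0.8
off_dot top [458.7  66.5] 0.73
selector_axis scene [485.4  19.2] 0.56
fifth_dot scene [539.1  -4.8] 0.9
start_top scene [ 494.7 -113.9] 0.57
off_dot scene [458.9  67. ] 0.66
[ 4.83542500e-02  5.65972022e+02 -2.69498363e+01]
selector_axis [488.64291427  19.36656604]
fifth_dot [536.65868093  -5.34145193]
start_top [ 495.16819449 -115.4756407 ]
off_dot [459.41382583  64.77684339]
```

move_arm:
  steps:
    - [0,0,8.48,0.017,0.0342,0,0]
    - [0,0,8.48,0.017,0.0342,0,0]
    - [0,0,8.48,0.017,0.0342,0,0]
    - [0,0,8.48,0.017,0.0342,0,0]
    - [0,0,8.48,0.017,0.0342,0,0]

```text
clock: 4.4
eef_pos: [321.7, -433.3, 209.3]
tool_rot: [3.141, 0.0, 1.118]
force: [0.2, 0.6, 0.3]
width: 12.1
gripper_force: 0.0
```

move_arm:
  steps:
    - [0,0,8.48,0.017,0.0342,0,0]
    - [0,0,8.48,0.017,0.0342,0,0]
    - [0,0,8.48,0.017,0.0342,0,0]
    - [0,0,8.48,0.017,0.0342,0,0]
    - [0,0,8.48,0.017,0.0342,0,0]

```text
clock: 4.9
eef_pos: [406.8, -262.4, 209.4]
tool_rot: [3.141, 0.001, 1.858]
force: [0.4, -0.6, 0.1]
width: 0.0
gripper_force: 0.0
```

move_arm:
  steps:
    - [0,0,8.48,0.0052,0.0342,0,0]
    - [0,0,8.48,0.0052,0.0342,0,0]
    - [0,0,8.48,0.0052,0.0342,0,0]
    - [0,0,8.48,0.0052,0.0342,0,0]
    - [0,0,8.48,0.0052,0.0342,0,0]

```text
clock: 5.4
eef_pos: [432.4, -91.4, 209.3]
tool_rot: [3.142, 0.001, 2.598]
force: [0.8, -0.0, 0.2]
width: 0.1
gripper_force: 0.0
```

move_arm:
  steps:
    - [0,0,8.48,0.0052,0.0342,0,0]
    - [0,0,8.48,0.0052,0.0342,0,0]
    - [0,0,8.48,0.0052,0.0342,0,0]
    - [0,0,8.48,0.0052,0.0342,0,0]
    - [0,0,0,0,0,0,0]

```text
clock: 5.9
eef_pos: [454.0, 49.6, 209.8]
tool_rot: [3.138, 0.003, -3.09]
force: [-0.5, -0.2, -0.3]
width: -0.1
gripper_force: 0.0
```

move_arm:
  steps:
    - [0,0,0,0,0,-0.045,0]
    - [0,0,0,0,0,-0.045,0]
    - [0,0,0,0,0,-0.035,0]
    - [0,0,0,0,0,0,0]
    - [0,0,0,0,0,0,0]

```text
clock: 6.4
eef_pos: [453.0, 44.1, 84.4]
tool_rot: [-3.141, -0.001, -3.1]
force: [-0.4, 0.8, 0.2]
width: -0.0
gripper_force: 0.0
```

```bash
python3 - <<'E'
from h import *
a,_=eyes.get_image("top"); b,d=eyes.get_image("scene")
f=lambda i,x,y:cv2.resize(i[y-45:y+45,x-60:x+60],None,fx=5,fy=5,interpolation=cv2.INTER_CUBIC)
cv2.imwrite("pics/p1.png",f(b,325,205))
s=telemetry.read_state();print(s["eef_pos"],s["tool_rot"],s["force"],s["qpos"])
print(d[200:206,277:284])
for v in range(200,206):
  c=eyes.calibration("scene");z=d[v,280];print(w("scene",[(280-c["cx"])/c["fx"]*z,(v-c["cy"])/c["fy"]*z,z]))
E
```

```text
[454.41003727  44.3527512   85.67052046] [ 3.14139264e+00  3.10819002e-03 -3.10009051e+00] [-0.53637439  0.08647212  0.39807411] [ 0.25009369  0.63054711 -0.59727501  2.14807787  0.68316417  0.55383118
  0.75562787]
[[1326.5198 1323.3049 1326.7377 1326.5608 1321.3788 1326.9492 1324.1733]
 [1321.366  1324.8226 1326.5765 1320.553  1325.3003 1322.0321 1326.8464]
 [1322.7177 1319.1401 1322.1884 1322.8042 1318.9482 1328.3539 1319.8682]
 [1320.6759 1322.3665 1320.0172 1320.7263 1315.9379 1324.9435 1321.7522]
 [1318.4559 1315.6635 1325.3158 1317.0566 1321.2222 1320.634  1317.9562]
 [1312.7495 1313.6895 1316.342  1316.071  1317.0154 1313.4459 1319.443 ]]
[ 484.59772449 -115.55856085   89.16779406]
[ 490.3053576  -115.44364181   92.43328997]
[ 491.12825733 -115.737006     89.01277693]
[ 494.50160088 -115.81551318   89.10423279]
[ 498.80068323 -115.81401429   90.49596714]
[ 501.51980464 -115.94583064   89.70925768]
```

View pics/p1.png

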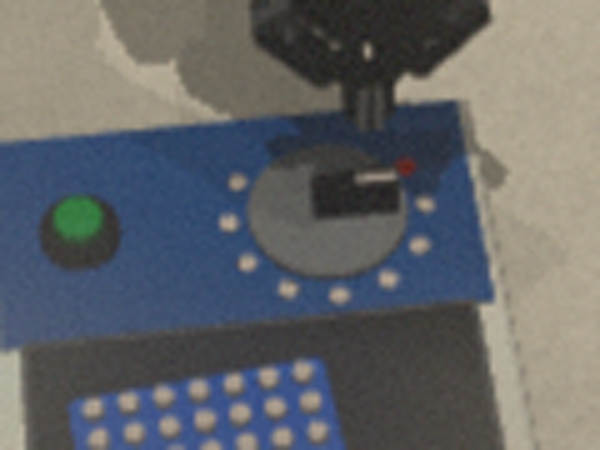

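move_arm:
  steps:
    - [0,0,0,0.006,0,-0.003,0]
    - [0,0,0,0.006,0,0,0]
    - [0,0,0,0.003,0,0,0]
    - [0,0,0,0.003,0,0,0]
    - [0,0,0,0,0,0,0]

```text
clock: 7.0
eef_pos: [471.6, 44.2, 81.2]
tool_rot: [3.141, 0.001, -3.1]
force: [-0.9, -0.1, 0.4]
width: 0.1
gripper_force: 0.0
```

move_arm:
  steps:
    - [0,0,0,0.0015,0,0,0]
    - [0,0,0,0.0015,0,0,0]
    - [0,0,0,0,0,0,0]

```text
clock: 7.3
eef_pos: [474.1, 44.3, 81.0]
tool_rot: [3.141, 0.0, -3.099]
force: [1.0, 0.2, 0.1]
width: 0.2
gripper_force: 0.0
```

move_arm:
  steps:
    - [0,0,0,0.0015,0,0,0]
    - [0,0,0,0.0015,0,0,0]
    - [0,0,0,0,0,0,0]

```text
clock: 7.6
eef_pos: [477.2, 44.2, 81.0]
tool_rot: [3.141, 0.0, -3.099]
force: [0.2, 0.3, 0.7]
width: -0.2
gripper_force: 0.0
```

```bash
python3 - <<'E'
from h import *
a,_=eyes.get_image("top"); b,d=eyes.get_image("scene")
f=lambda i,x,y:cv2.resize(i[y-30:y+30,x-40:x+40],None,fx=7,fy=7,interpolation=cv2.INTER_CUBIC)
cv2.imwrite("pics/p2.png",np.vstack([f(b,330,205)]))
for k in range(3):
  s=telemetry.read_state();print(s["eef_pos"],s["force"]); eyes.get_image("scene")
  print([(w("scene",r["location"]).round(1),r["confidence"]) for r in finder.pinpoint("scene","pointer_tip")[:1]])
E
```

```text
[476.9503602   44.19638655  80.98948369] [ 0.08463859 -0.48433735  0.39519553]
[(array([487.8,  59.2, 101.1]), 0.8)]
[476.87398793  44.19797702  80.99717511] [ 0.50972985 -0.05221301  0.20293849]
[(array([487.1,  55.4, 101.6]), 0.84)]
[476.92991945  44.19245206  81.01521765] [0.44052731 0.06051929 0.74013968]
[(array([487.8,  55.7, 101.1]), 0.94)]
```

View pics/p2.png

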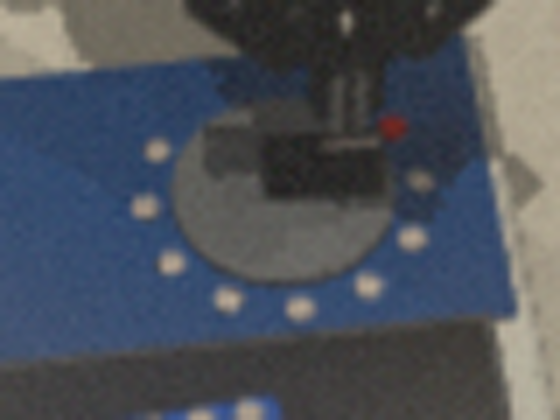

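move_arm:
  steps:
    - [0,0,0,0.001,0,0,0]
    - [0,0,0,0.001,0,0,0]
    - [0,0,0,0.001,0,0,0]
    - [0,0,0,0,0,0,0]

```text
clock: 8.4
eef_pos: [480.2, 44.3, 81.0]
tool_rot: [3.141, 0.0, -3.099]
force: [-0.4, -0.1, -0.5]
width: 0.0
gripper_force: 0.0
```

```bash
python3 - <<'E'
from h import *
a,_=eyes.get_image("top"); b,d=eyes.get_image("scene")
f=lambda i,x,y:cv2.resize(i[y-30:y+30,x-40:x+40],None,fx=7,fy=7,interpolation=cv2.INTER_CUBIC)
cv2.imwrite("pics/p3.png",np.vstack([f(b,330,205)]))
for c in("top","scene"):
 for k in range(2):
  eyes.get_image(c)
  print([(w(c,r["location"]).round(1),r["confidence"]) for r in finder.pinpoint(c,"pointer_tip")[:1]])
s=telemetry.read_state();print(s["eef_pos"],s["force"],s["torque"])
E
```

```text
[(array([290.9, 321.8,   3.2]), 0.32)]
[(array([567.6, -31.6,   1.1]), 0.47)]
[(array([486.5,  55.2, 100.9]), 0.71)]
[(array([483.9,  56.4,  97.2]), 0.56)]
[479.94139     44.17569412  81.01967857] [ 0.24309057 -0.33228433  0.42932511] [-0.02257845 -0.02307807  0.03456035]
```

View pics/p3.png

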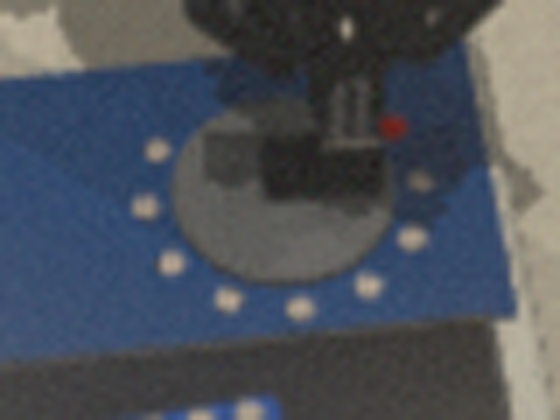

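```bash
python3 - <<'E'
from h import *
c=eyes.calibration("scene");M=R.from_euler('xyz',c["attitude"]).as_matrix()
def pr(p):
    q=M.T@(np.array(p)-c["position"]); u=np.array([c["fx"]*q[0]/q[2]+c["cx"],c["fy"]*q[1]/q[2]+c["cy"]]); return (u.round(1),((u-[290,175])*7).round(0))
for p in [(480,44,81),(480,44,100),(480,44,110),(491,44,81),(481,57,100),(481,44,100),(495,57,100),(495,57,76),(495,11,100),(488,57,100)]: print(p,*pr(p))
im,d=eyes.get_image("scene")
for u in (336,340,343):
  for v in range(186,206,2):
    z=np.median(d[v:v+2,u-1:u+2]);print(u,v,w("scene",[(u-c["cx"])/c["fx"]*z,(v-c["cy"])/c["fy"]*z,z]).round(0),im[v,u])
E
```

```text
(480, 44, 81) [338.8 196.4] [341. 150.]
(480, 44, 100) [338.9 192.2] [342. 121.]
(480, 44, 110) [338.9 190. ] [343. 105.]
(491, 44, 81) [339.2 199.7] [344. 173.]
(481, 57, 100) [343.7 192.2] [376. 120.]
(481, 44, 100) [338.9 192.5] [342. 123.]
(495, 57, 100) [344.3 196.4] [380. 150.]
(495, 57, 76) [344.  201.6] [378. 186.]
(495, 11, 100) [327.1 197.5] [260. 158.]
(488, 57, 100) [344.  194.3] [378. 135.]
336 186 [489.  35. 140.] [36 37 41]
336 188 [487.  35. 128.] [40 42 42]
336 190 [485.  36. 117.] [37 43 39]
336 192 [488.  35. 112.] [45 47 46]
336 194 [485.  36. 100.] [50 49 53]
336 196 [492.  35. 100.] [49 54 52]
336 198 [495.  35.  95.] [41 39 38]
336 200 [494.  35.  84.] [40 41 40]
336 202 [496.  35.  78.] [46 46 50]
336 204 [500.  35.  74.] [69 71 72]
340 186 [489.  45. 138.] [53 56 58]
340 188 [490.  46. 131.] [45 45 47]
340 190 [487.  46. 119.] [43 48 47]
340 192 [489.  46. 113.] [53 55 58]
340 194 [487.  46. 101.] [57 63 65]
340 196 [491.  46.  98.] [49 48 52]
340 198 [494.  46.  93.] [37 43 43]
340 200 [494.  46.  83.] [41 39 42]
340 202 [494.  46.  74.] [47 49 49]
340 204 [501.  45.  75.] [60 60 63]
343 186 [484.  54. 132.] [40 46 48]
343 188 [486.  54. 125.] [37 40 40]
343 190 [484.  54. 114.] [46 48 47]
343 192 [467.  57.  82.] [54 50 51]
343 194 [487.  54. 100.] [61 67 70]
343 196 [493.  54. 100.] [40 44 47]
343 198 [494.  54.  91.] [40 45 43]
343 200 [494.  54.  82.] [42 47 45]
343 202 [495.  54.  74.] [53 50 53]
343 204 [502.  53.  76.] [73 76 77]
```

move_arm:
  steps:
    - [0,0,0,0.001,0,0,0]
    - [0,0,0,0.001,0,0,0]
    - [0,0,0,0,0,0,0]

```text
clock: 9.25
eef_pos: [482.2, 44.2, 81.0]
tool_rot: [3.142, 0.0, -3.099]
force: [0.6, -0.6, -0.4]
width: -0.3
gripper_force: 0.0
```

move_arm:
  steps:
    - [0,0,0,0.001,0,0,0]
    - [0,0,0,0.001,0,0,0]
    - [0,0,0,0,0,0,0]

```text
clock: 9.55
eef_pos: [484.2, 44.2, 81.0]
tool_rot: [3.142, 0.0, -3.099]
force: [0.7, 0.4, 0.1]
width: 0.3
gripper_force: 0.0
```

```bash
python3 - <<'E'
from h import *
c=eyes.calibration("scene")
ds=[]
for k in range(4):
    im,d=eyes.get_image("scene"); ds.append(d)
d=np.median(ds,0)
for u in (328,332,336,339,342,345):
  print(u,[w("scene",[(u-c["cx"])/c["fx"]*d[v,u],(v-c["cy"])/c["fy"]*d[v,u],d[v,u]]).round(0).astype(int).tolist() for v in range(190,206)])
cv2.imwrite("pics/p4.png",cv2.resize(im[180:215,310:360],None,fx=14,fy=14,interpolation=cv2.INTER_CUBIC))
s=telemetry.read_state();print(s["eef_pos"],s["force"])
E
```

```text
328 [[450, 17, 74], [453, 17, 72], [455, 17, 71], [461, 16, 74], [465, 16, 75], [485, 14, 98], [487, 14, 96], [492, 14, 99], [495, 13, 98], [498, 13, 97], [495, 13, 88], [497, 13, 86], [498, 13, 84], [498, 13, 79], [498, 13, 75], [501, 13, 74]]
332 [[451, 28, 74], [455, 28, 74], [458, 28, 73], [460, 27, 72], [482, 25, 97], [485, 25, 97], [490, 25, 99], [493, 24, 98], [498, 24, 101], [497, 24, 94], [496, 24, 88], [495, 24, 83], [495, 24, 78], [495, 24, 73], [499, 24, 75], [501, 24, 73]]
336 [[492, 35, 126], [491, 35, 121], [491, 35, 116], [491, 35, 113], [484, 36, 98], [488, 35, 100], [492, 35, 99], [494, 35, 99], [496, 35, 97], [495, 35, 91], [496, 35, 87], [494, 35, 81], [495, 35, 77], [497, 35, 75], [498, 35, 72], [503, 34, 74]]
339 [[495, 42, 130], [495, 42, 126], [494, 43, 120], [494, 43, 115], [494, 43, 111], [494, 43, 106], [492, 43, 99], [495, 43, 99], [495, 43, 95], [497, 43, 92], [495, 43, 85], [494, 43, 79], [495, 43, 76], [498, 43, 76], [499, 43, 72], [504, 42, 74]]
342 [[495, 50, 129], [494, 50, 124], [493, 51, 117], [493, 51, 113], [495, 51, 112], [494, 51, 106], [492, 51, 99], [495, 51, 98], [496, 51, 94], [496, 51, 90], [494, 51, 83], [494, 52, 78], [495, 52, 74], [498, 51, 74], [502, 51, 75], [503, 51, 73]]
345 [[450, 65, 68], [454, 64, 69], [458, 64, 69], [461, 63, 69], [465, 63, 69], [468, 63, 69], [470, 63, 67], [474, 62, 68], [483, 61, 76], [483, 61, 71], [488, 60, 73], [492, 60, 75], [494, 60, 72], [498, 59, 74], [502, 59, 75], [504, 59, 73]]
[483.94793174  44.19741002  81.01443077] [ 0.0478475  -0.34642712  1.15190548]
```

View pics/p4.png

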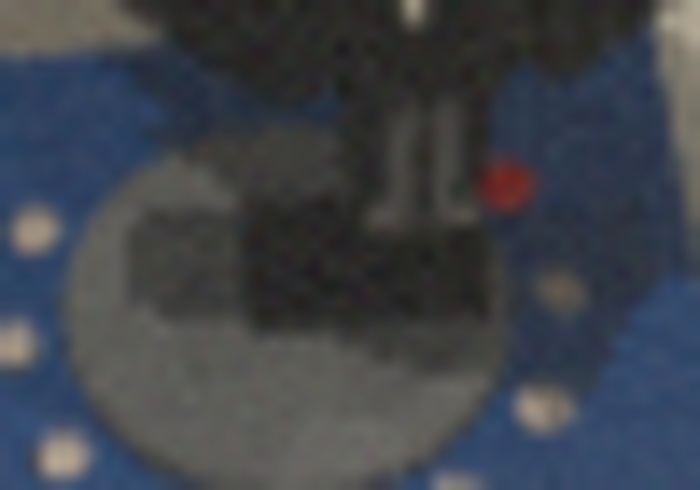

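move_arm:
  steps:
    - [0,0,0,-0.012,0,0.001,0]
    - [0,0,0,-0.014,0,0,0]
    - [0,0,0,0,0,-0.008,0]
    - [0,0,0,0,0,-0.008,0]
    - [0,0,0,0,0,0,0]

```text
clock: 10.25
eef_pos: [458.1, 44.1, 64.9]
tool_rot: [-3.142, -0.001, -3.099]
force: [0.3, -0.2, 0.4]
width: 0.3
gripper_force: 0.0
```

```bash
python3 - <<'E'
from h import *
c=eyes.calibration("scene")
ds=[]
for k in range(4):
    im,d=eyes.get_image("scene"); ds.append(d)
d=np.median(ds,0)
for u in (336,339,342):
  print(u,[w("scene",[(u-c["cx"])/c["fx"]*d[v,u],(v-c["cy"])/c["fy"]*d[v,u],d[v,u]]).round(0).astype(int).tolist() for v in range(184,198)])
s=telemetry.read_state();print(s["eef_pos"],s["force"])
E
```

```text
336 [[467, 37, 121], [466, 37, 114], [466, 37, 110], [466, 38, 105], [465, 38, 100], [465, 38, 95], [464, 38, 90], [464, 38, 85], [458, 39, 72], [462, 38, 74], [483, 36, 97], [488, 36, 99], [491, 35, 99], [496, 35, 101]]
339 [[469, 45, 121], [467, 45, 115], [469, 45, 114], [467, 45, 106], [468, 45, 103], [469, 45, 100], [469, 45, 96], [470, 45, 92], [458, 47, 72], [463, 46, 74], [483, 44, 95], [490, 43, 100], [491, 43, 98], [494, 43, 97]]
342 [[465, 54, 116], [465, 54, 111], [464, 54, 106], [465, 54, 102], [463, 54, 96], [465, 54, 94], [450, 56, 68], [453, 56, 69], [456, 56, 68], [481, 52, 97], [486, 52, 99], [489, 52, 98], [493, 51, 99], [495, 51, 98]]
[458.45367568  44.42181271  65.92285583] [0.27213421 0.16995178 0.15783218]
```

```bash
python3 - <<'E'
import numpy as np
ax=np.array([489,19.5]);
P=lambda f:ax+26*np.array([np.cos(f),np.sin(f)])+18*np.array([-np.sin(f),np.cos(f)])
a=[92.4-6*i for i in range(16)]+[2.4-2.4-i*2.5 for i in range(1,12)]
p=P(np.radians(a[0]));print("start",p)
for x,y in zip(a,a[1:]):
    q=P(np.radians(y));print(round(y,1),round(y-x,1),((q-p)/1000).round(4),q.round(1));p=q
E
```

```text
start [469.92702206  44.72343182]
86.4 -6.0 [0.0027 0.0019] [472.7  46.6]
80.4 -6.0 [0.0029 0.0016] [475.6  48.1]
74.4 -6.0 [0.0031 0.0012] [478.7  49.4]
68.4 -6.0 [0.0032 0.0009] [481.8  50.3]
62.4 -6.0 [0.0033 0.0006] [485.1  50.9]
56.4 -6.0 [0.0033 0.0002] [488.4  51.1]
50.4 -6.0 [ 0.0033 -0.0001] [491.7  51. ]
44.4 -6.0 [ 0.0033 -0.0005] [495.   50.6]
38.4 -6.0 [ 0.0032 -0.0008] [498.2  49.8]
32.4 -6.0 [ 0.0031 -0.0011] [501.3  48.6]
26.4 -6.0 [ 0.003  -0.0014] [504.3  47.2]
20.4 -6.0 [ 0.0028 -0.0017] [507.1  45.4]
14.4 -6.0 [ 0.0026 -0.002 ] [509.7  43.4]
8.4 -6.0 [ 0.0024 -0.0023] [512.1  41.1]
2.4 -6.0 [ 0.0021 -0.0025] [514.2  38.6]
-2.5 -4.9 [ 0.0015 -0.0022] [515.8  36.3]
-5.0 -2.5 [ 0.0007 -0.0012] [516.5  35.2]
-7.5 -2.5 [ 0.0007 -0.0012] [517.1  34. ]
-10.0 -2.5 [ 0.0006 -0.0012] [517.7  32.7]
-12.5 -2.5 [ 0.0005 -0.0013] [518.3  31.4]
-15.0 -2.5 [ 0.0005 -0.0013] [518.8  30.2]
-17.5 -2.5 [ 0.0004 -0.0013] [519.2  28.8]
-20.0 -2.5 [ 0.0004 -0.0013] [519.6  27.5]
-22.5 -2.5 [ 0.0003 -0.0013] [519.9  26.2]
-25.0 -2.5 [ 0.0003 -0.0014] [520.2  24.8]
-27.5 -2.5 [ 0.0002 -0.0014] [520.4  23.5]
```

move_arm:
  steps:
    - [0,0,0,0,0,-0.003,0]
    - [0,0,0,0.005,0,0,0]
    - [0,0,0,0.005,0,0,0]
    - [0,0,0,0.002,0,0,0]
    - [0,0,0,0,0,0,0]

```text
clock: 10.95
eef_pos: [470.6, 44.2, 63.0]
tool_rot: [3.141, 0.0, -3.1]
force: [0.2, 0.0, -0.1]
width: 0.3
gripper_force: 0.0
```

move_arm:
  steps:
    - [0,0,-6,0.0027,0.0019,0,0]
    - [0,0,0,0,0,0,0]

```text
clock: 11.15
eef_pos: [471.9, 45.8, 62.9]
tool_rot: [-3.141, -0.001, 3.079]
force: [-1.1, -1.7, -0.1]
width: 0.2
gripper_force: 0.8
```

move_arm:
  steps:
    - [0,0,-6,0.0029,0.0016,0,0]
    - [0,0,0,0,0,0,0]

```text
clock: 11.35
eef_pos: [475.3, 47.8, 63.0]
tool_rot: [-3.141, -0.0, 2.976]
force: [-1.0, -0.3, -1.1]
width: 0.1
gripper_force: 0.4
```

move_arm:
  steps:
    - [0,0,-6,0.0031,0.0012,0,0]
    - [0,0,-6,0.0032,0.0009,0,0]
    - [0,0,0,0,0,0,0]

```text
clock: 11.65
eef_pos: [482.7, 50.1, 63.2]
tool_rot: [3.141, 0.001, 2.768]
force: [-1.3, -0.6, -0.5]
width: 0.2
gripper_force: 0.0
```

```bash
cat >> h.py <<'E'
def ang(n=2,cams=("scene",)):
    out=[]
    for k in range(n):
      for c in cams:
        eyes.get_image(c)
        for r in finder.pinpoint(c,"pointer_tip")[:1]:
            p=w(c,r["location"]); v=p[:2]-[489,19.5]; out.append((p.round(0).tolist(),round(r["confidence"],2),round(float(np.degrees(np.arctan2(v[1],v[0]))-2.4),1)))
    return out
E
python3 -c "
from h import *
print(ang()); s=telemetry.read_state();print(s['eef_pos'],s['force'],s['clock'])"
```

```text
[([505.0, 53.0, 100.0], 0.77, 62.6), ([506.0, 53.0, 100.0], 0.9, 61.1)]
[481.75773112  49.701087    63.0366278 ] [0.7218948  0.89317957 0.33693735] 11.85
```

move_arm:
  steps:
    - [0,0,-6,0.0033,0.0006,0,0]
    - [0,0,-6,0.0033,0.0002,0,0]
    - [0,0,-6,0.0033,-0.0001,0,0]
    - [0,0,-6,0.0033,-0.0005,0,0]
    - [0,0,0,0,0,0,0]

```text
clock: 12.35
eef_pos: [495.4, 50.0, 63.0]
tool_rot: [3.141, 0.0, 2.347]
force: [-0.4, -0.3, 0.2]
width: 0.1
gripper_force: 0.0
```

move_arm:
  steps:
    - [0,0,-6,0.0032,-0.0008,0,0]
    - [0,0,-6,0.0031,-0.0011,0,0]
    - [0,0,-6,0.003,-0.0014,0,0]
    - [0,0,-6,0.0028,-0.0017,0,0]
    - [0,0,0,0,0,0,0]

```text
clock: 12.85
eef_pos: [507.1, 45.0, 63.0]
tool_rot: [-3.142, 0.0, 1.93]
force: [-0.2, 0.1, 0.8]
width: 0.1
gripper_force: 0.2
```

move_arm:
  steps:
    - [0,0,-6,0.0026,-0.002,0,0]
    - [0,0,-6,0.0024,-0.0023,0,0]
    - [0,0,0,0,0,0,0]
    - [0,0,0,0,0,0,0]

```text
clock: 13.25
eef_pos: [511.9, 40.6, 63.0]
tool_rot: [-3.141, 0.0, 1.723]
force: [1.1, 0.5, 0.6]
width: -0.0
gripper_force: 0.0
```

```bash
python3 -c "
from h import *
print(ang(2,('scene','top'))); s=telemetry.read_state();print(s['eef_pos'],s['tool_rot'],s['force'],s['clock'])"
```

```text
[([526.0, 23.0, 100.0], 0.9, 2.3), ([492.0, 420.0, -3.0], 0.25, 87.2), ([525.0, 19.0, 98.0], 0.56, -3.0)]
[512.12489141  40.69715905  63.00378545] [-3.14153871e+00 -6.06769112e-05  1.71843096e+00] [-0.26484975  0.1185893  -0.03815767] 13.65
```

move_arm:
  steps:
    - [0,0,-6,0.0021,-0.0025,0,0]
    - [0,0,-5,0.0015,-0.0022,0,0]
    - [0,0,-2.5,0.0007,-0.0012,0,0]
    - [0,0,-2.5,0.0007,-0.0012,0,0]
    - [0,0,0,0,0,0,0]

```text
clock: 14.15
eef_pos: [517.2, 33.6, 63.0]
tool_rot: [-3.142, 0.0, 1.438]
force: [-0.3, 1.4, 1.0]
width: -0.2
gripper_force: 0.6
```

move_arm:
  steps:
    - [0,0,-2.5,0.0006,-0.0012,0,0]
    - [0,0,-2.5,0.0005,-0.0013,0,0]
    - [0,0,0,0,0,0,0]

```text
clock: 14.45
eef_pos: [518.5, 30.3, 63.1]
tool_rot: [3.141, 0.001, 1.349]
force: [0.3, -0.1, -0.7]
width: -0.1
gripper_force: 0.0
```

move_arm:
  steps:
    - [0,0,-2.5,0.0005,-0.0013,0,0]
    - [0,0,0,0,0,0,0]
    - [0,0,0,0,0,0,0]

```text
clock: 14.75
eef_pos: [518.8, 29.6, 63.0]
tool_rot: [3.141, 0.0, 1.308]
force: [-0.2, 0.1, 0.3]
width: -0.1
gripper_force: 0.0
```

```bash
python3 -c "
from h import *
print(ang(3)); s=telemetry.read_state();print(s['eef_pos'],s['tool_rot'],s['force'],s['clock'])"
```

```text
[([521.0, 1.0, 99.0], 0.79, -32.1), ([520.0, -1.0, 100.0], 0.97, -35.0), ([521.0, 2.0, 100.0], 0.65, -31.6)]
[518.78500697  29.84085008  63.02832075] [ 3.14154843e+00 -1.04538675e-04  1.30770641e+00] [-0.29090441  0.17688259  0.53255637] 15.05
```

move_arm:
  steps:
    - [0,0,0,0.002,0.008,0,0]
    - [0,0,0,0,0.002,0.03,0]
    - [0,0,0,0,0,0.03,0]
    - [0,0,0,-0.006,-0.0385,0,0]
    - [0,0,0,-0.006,-0.0385,0,0]

```text
clock: 15.55
eef_pos: [510.1, -36.0, 124.2]
tool_rot: [3.139, -0.002, 1.312]
force: [0.6, -1.2, -0.5]
width: -0.3
gripper_force: 0.0
```

move_arm:
  steps:
    - [0,0,0,-0.007,-0.0385,0,0]
    - [0,0,0,-0.007,-0.0395,0,0]
    - [0,0,0,0,0,-0.02,0]
    - [0,0,0,0,0,-0.02,0]
    - [0,0,0,0,0,0,0]

```text
clock: 16.05
eef_pos: [493.2, -114.6, 81.2]
tool_rot: [-3.137, 0.0, 1.307]
force: [-0.1, -0.3, 0.9]
width: 0.1
gripper_force: 0.0
```

```bash
python3 - <<'E'
from h import *
print(ang(3,("scene","top"))); s=telemetry.read_state();print(s['eef_pos'],s['tool_rot'],s['force'],s['clock'])
im,d=eyes.get_image("scene")
cv2.imwrite("pics/p5.png",cv2.resize(im[160:240,255:365],None,fx=7,fy=7,interpolation=cv2.INTER_CUBIC))
E
```

```text
[([528.0, 3.0, 101.0], 0.79, -25.8), ([521.0, 2.0, 102.0], 0.8, -30.7), ([524.0, -1.0, 103.0], 0.69, -32.5), ([519.0, -2.0, 96.0], 0.92, -37.5), ([527.0, 1.0, 103.0], 0.6, -28.9)]
[ 494.89656904 -115.18496906   83.27585909] [ 3.14115554e+00 -3.63772074e-05  1.30764236e+00] [-0.41051547 -0.59572113  0.80777385] 16.65
```

View pics/p5.png

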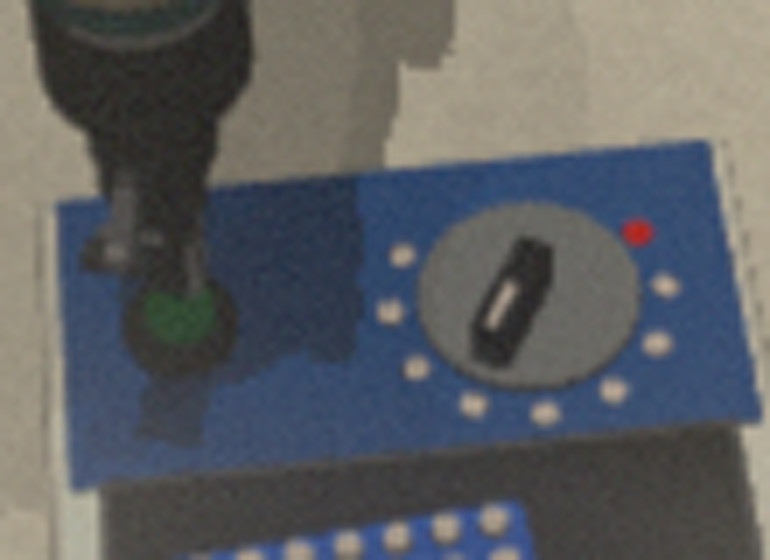

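move_arm:
  steps:
    - [0,0,0,0,0,-0.006,0]
    - [0,0,0,0,0,-0.005,0]
    - [0,0,0,0,0,-0.004,0]
    - [0,0,0,0,0,-0.002,0]
    - [0,0,0,0,0,0,0]

```text
clock: 17.2
eef_pos: [494.5, -115.2, 65.8]
tool_rot: [-3.141, 0.0, 1.308]
force: [-0.5, -0.3, 3.3]
width: -0.1
gripper_force: 1.8
```

Contact. Press on until force jumps past 5 N.

move_arm:
  steps:
    - [0,0,0,0,0,-0.0015,0]
    - [0,0,0,0,0,-0.0015,0]
    - [0,0,0,0,0,0,0]

```text
clock: 17.5
eef_pos: [494.6, -115.2, 63.7]
tool_rot: [-3.142, 0.0, 1.308]
force: [-3.3, 0.9, 9.1]
width: -0.2
gripper_force: 5.0
```

move_arm:
  steps:
    - [0,0,0,0,0,-0.0015,0]
    - [0,0,0,0,0,0,0]

```text
clock: 17.7
eef_pos: [494.7, -115.2, 63.4]
tool_rot: [3.141, 0.0, 1.308]
force: [-5.2, 1.9, 23.6]
width: 0.2
gripper_force: 11.5
```

move_arm:
  steps:
    - [0,0,0,0,0,0.01,0]
    - [0,0,0,0,0,0.04,0]
    - [0,0,0,-0.02,0,0.04,0]
    - [0,0,0,-0.045,0,0.02,0]
    - [0,0,0,-0.03,0,0,0]

```text
clock: 18.2
eef_pos: [399.1, -115.5, 173.6]
tool_rot: [3.138, 0.0, 1.307]
force: [-0.5, -0.4, -0.3]
width: 0.3
gripper_force: 0.0
```

```bash
python3 - <<'E'
from h import *
print(ang(2)); s=telemetry.read_state();print(s['eef_pos'],s['force'],s['clock'])
c=eyes.calibration("scene"); ds=[]
for k in range(6):
    im,d=eyes.get_image("scene"); ds.append(d)
d=np.median(ds,0)
for u in (274,280,287):
  print(u,[(w("scene",[(u-c["cx"])/c["fx"]*d[v,u],(v-c["cy"])/c["fy"]*d[v,u],d[v,u]]).round(0).astype(int).tolist(),int(im[v,u,1])) for v in range(194,216)])
cv2.imwrite("pics/p6.png",cv2.resize(im[185:225,260:315],None,fx=12,fy=12,interpolation=cv2.INTER_CUBIC))
E
```

```text
[([518.0, 2.0, 99.0], 0.96, -33.4), ([521.0, 4.0, 99.0], 0.71, -28.5)]
[ 400.04888174 -115.36899272  171.83242194] [ 0.85554341 -0.53311692 -0.26462494] 18.4
274 [([447, -133, 68], 78), ([451, -133, 68], 72), ([454, -133, 68], 75), ([460, -133, 71], 78), ([462, -133, 69], 75), ([465, -133, 70], 72), ([469, -133, 69], 78), ([472, -133, 69], 71), ([483, -132, 80], 64), ([487, -133, 81], 56), ([490, -133, 81], 58), ([494, -133, 80], 59), ([497, -133, 80], 58), ([500, -133, 80], 62), ([503, -133, 80], 58), ([507, -133, 80], 63), ([508, -133, 78], 62), ([505, -134, 69], 70), ([509, -134, 70], 84), ([511, -134, 68], 84), ([514, -134, 68], 86), ([517, -134, 68], 81)]
280 [([448, -116, 68], 72), ([452, -116, 67], 76), ([454, -117, 67], 66), ([459, -117, 68], 75), ([462, -117, 67], 75), ([480, -116, 88], 95), ([484, -116, 89], 120), ([488, -116, 89], 121), ([492, -116, 90], 123), ([494, -116, 88], 121), ([498, -116, 89], 121), ([501, -116, 89], 124), ([505, -116, 90], 122), ([506, -116, 87], 95), ([508, -116, 85], 77), ([508, -117, 81], 64), ([511, -117, 80], 63), ([515, -117, 80], 66), ([516, -117, 77], 58), ([516, -118, 73], 61), ([516, -118, 69], 74), ([519, -118, 68], 83)]
287 [([452, -97, 70], 75), ([454, -97, 68], 67), ([457, -97, 68], 75), ([460, -97, 68], 72), ([466, -97, 71], 70), ([468, -98, 68], 79), ([471, -98, 69], 70), ([475, -98, 69], 55), ([485, -97, 78], 54), ([489, -97, 80], 54), ([493, -98, 80], 52), ([495, -98, 79], 54), ([500, -98, 81], 52), ([503, -98, 80], 55), ([506, -98, 80], 54), ([507, -98, 76], 59), ([508, -99, 73], 54), ([508, -99, 69], 65), ([512, -99, 70], 76), ([514, -99, 69], 81), ([516, -99, 66], 82), ([520, -99, 67], 83)]
```

View pics/p6.png

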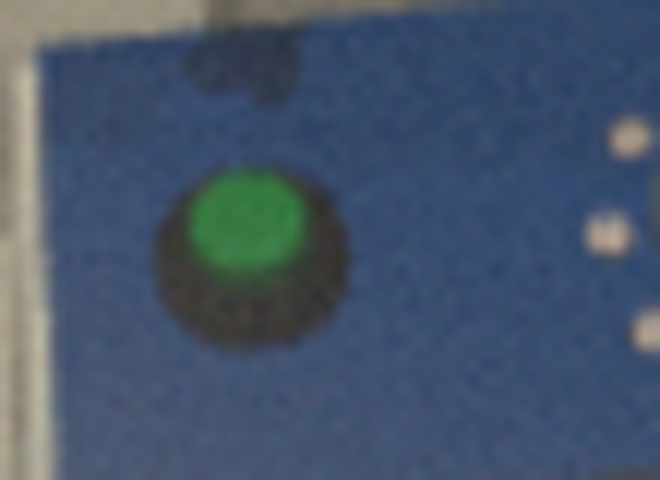

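```bash
python3 -c "
from cell import ctrl
print(ctrl.finish_job())"
```

```text
the job is handed in; nothing more can be done
None
```

I clicked the selector round to the fifth white dot, then pressed the start button to its stop (about 24 N) and let it come up again; I've handed the job in, and no verdict came back.

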